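# Shake the blue bonbon out of the slotted box

### The job

Each of the two clear slotted boxes stands slot down on the worktop with one bonbon caught inside. Pick up the box that holds the blue bonbon, shake or rock it over the steel tray until the bonbon drops through the slot into the tray, then stand the empty box, slot still down, back on the worktop beside the tray. Do not disturb the other box or its pale bonbon.

Things in the scene. Friction and masses are not known exactly. Their poses are not given: they have to be found in the camera images.
- box_blue_center (a point): Centre (half-way up) of a clear closed box on a white slotted base, loose, 0.15 to 0.3 kg, 120 (its x) x 50 (its y) x 80 mm high (its z, up). Walls and roof 3 mm, base 5 mm. Its only opening, the slot in the base, is 40 mm below this point: 28 mm along x, 44 mm along y. Grip it from above across the 50 mm width. This one holds the blue bonbon.
- box_pale_center (a point): Centre (half-way up) of a clear closed box on a white slotted base, loose, 0.15 to 0.3 kg, 120 (its x) x 50 (its y) x 80 mm high (its z, up). Walls and roof 3 mm, base 5 mm. Its only opening, the slot in the base, is 40 mm below this point: 28 mm along x, 44 mm along y. Grip it from above across the 50 mm width. This one holds the pale bonbon and must be left alone.
- blue_bonbon_center (a point): Centre of the blue bonbon, a rounded block 22 x 22 x 16 mm; it starts flat on the smooth base inside its box, about 36 mm from the middle of the slot towards its +x end. It slides when the box is tilted end down by some 20 degrees or more (30 to 35 is sure); it may skid across the slot, so several rocks to and fro may be needed.
- pale_bonbon_center (a point): Centre of the pale yellow bonbon, 22 x 22 x 16 mm, inside the other box.
- tray: Open steel tray, fixed to the worktop, 170 (its x) x 150 (its y) x 28 mm high, walls and floor 5 mm; origin at the centre of its underside. The two boxes and the tray share the front of the worktop, in any order.
Mind the look-alikes: they are no part of the job. Leave any pink look-alike of the part that bears box_blue_center alone.

How it is judged:
By the outcome, as a careful person would: the job done as asked, in the order asked, and still so for the second after the job is handed in, with the robot touching nothing.
It also fails if it takes over 58 s, if anything falls off the work surface, if the arm or the gripper's body presses on something with over 40 N, if the wrist force passes 120 N, or if a joint passes its speed limit or range.

### The arm

A 6-joint arm with a two-finger parallel gripper is mounted at the origin on a cart in front of the work surface, level with it; the furniture and walls round the work are solid. World frame = base frame: x ahead of the robot, y to its left, z up, the work surface at z = 0. Lengths are in m, angles in rad, forces in N, time in s.
With the tool pointing down it reaches from about 0.325 to 1 m from the base axis. Payload 5.1 kg.
Tool frame: the origin (TCP) lies at the very end of the fingers, on their centre line; the grasp point (between the pads) lies 19 mm behind it; z points along the fingers, y is the line along which they close (so a half turn about z gives the same grasp; the last joint's range is limited). The gripper opens to 85 mm and grips with 20 to 120 N. Pads are 22 mm wide; open, the fingers measure 114 mm over their backs; the gripper's body (76 mm by 85 mm) begins 54 mm behind the grasp point. The pads swing forward as they close: fully open they stand 13 mm farther back than shut.
Start: joints at [1.175, 0.124, 1.65, -0, 1.367, -0.083], TCP at [0.2, 0.618, 0.208] pointing down, gripper open.
Joint ranges: [-2.61, 2.61], [-1.02, 2.33], [0.03, 2.71], [-1.35, 4.49], [0.32, 2.68], [-2.91, 2.91]. Speed limits (rad/s): [2.57, 2.57, 3.14, 3.14, 3.14, 3.14].

### API

Orientations are given as a rotation vector (axis times angle).
In Python, from rig import r gives the robot as it stands.
- The arm moves only by the shell command python3 -m handwheel 'ROWS' [FORCE]. ROWS is text: rows parted by semicolons, each of 7 numbers parted by spaces: the gripper command: -1 is fully open, 1 is shut, values between are in proportion, then the shift along the world's x, y, z in m, then the turn, a rotation vector about the world's x, y, z in rad. In form: hand tx ty tz ax ay az; .... A call has 1 to 20 rows; each row shifts and turns the commanded pose from where the row before left it; what a row does not reach is not made up. A row lasts 1/8 s, in which the tool goes at most 62.5 mm and 10.7 degrees, less where a joint would pass 70% of its speed; a pose out of reach is approached as far as the arm can. A call is refused whole if a number of a shift passes 0.0625 or a number of a turn 0.188, either way. A call with a gripper value outside its range is refused whole. The fingers move at their own pace and stop on an object; FORCE is the grip in N (left out, the last holds). Time passes only in rows, so rows that do not move let the fingers close. It gives the time, the measured TCP pose, the force, the opening and the grip force at its end, in the units of the state.
- r.read_state(): the state, without advancing time (a new reading comes with each control period).
- r.get_image(name): name is "scene" or "top"; returns a dict with "image" (480x640x3 uint8, red, green, blue), "fx", "fy", "cx", "cy" (pixels), "k1" (the pictures are not rectified: a ray, as slopes to the right and down, at radius r is drawn at 1 + k1 r^2 times it, then the intrinsics apply), "R" (3x3) and "t" (3): a world point X has camera coordinates R X + t. Camera axes: x right, y down, z forward; pixel columns grow to the right and rows downward; lengths in m; the calibration is good to about 2 mm. A picture is of the moment at which its call begins. There is no depth.
- r.hand_in(): hands the job in; it is judged then, once.
The state is a dict: "clock": time; "joint_pos": joint angles; "joint_vel": joint speeds; "effort": joint torques, N m; "tcp_pos": TCP position; "eef_rot": TCP orientation; "wrist_force": force on the tool from outside, world axes, zero at the start; "wrist_torque": the same for the moment, N m; "grip_width": finger opening in m; "grip_force": force on a finger pad.
Only numpy, scipy, OpenCV 4.12 (cv2) and the standard library are available. Lean on these libraries where they do the work, as an engineer would, in place of code of your own. Each camera call takes 0.05 s, during which the arm holds its last target. There are 200 camera calls.

## Working session

There is one attempt and no reset: what is moved stays moved. The work goes in short steps, Python scripts to look and compute and a shell command to move; the robot and the scene stay as the last step left them, time stands still between calls to the robot, and variables do not carry over. Pictures are saved under pics/ and viewed, at most 10 in all, crops included, and the job is handed in when it is done.

```bash
mkdir -p pics; ls
cat > h.py <<'E'
import numpy as np,cv2
from rig import r
def ray(c,u,v):
    K=np.array([[c['fx'],0,c['cx']],[0,c['fy'],c['cy']],[0,0,1.]])
    a=np.array([(u-c['cx'])/c['fx'],(v-c['cy'])/c['fy']]);b=a.copy()
    for _ in range(20): b=a/(1+c['k1']*(b@b))
    R=np.array(c['R']);return -R.T@np.array(c['t']),R.T@np.array([b[0],b[1],1])
def plane(c,u,v,z):
    o,d=ray(c,u,v);return o+d*(z-o[2])/d[2]
E
python3 - <<'E'
from h import *
for n in('top','scene'):
    c=r.get_image(n);cv2.imwrite(f'pics/{n}0.png',c['image'][:,:,::-1])
    o,d=ray(c,320,240);print(n,o,d,c['k1'],c['fx'])
print(r.read_state())
E
```

```text
pics
top [0.24553897 0.09157009 1.18653201] [ 0.19672703  0.00203941 -0.98052669] -0.07656108773181479 500.0722887221713
scene [ 0.03635326 -0.81392679  0.70404   ] [ 0.34862806  0.75791564 -0.55139761] -0.13133649176840925 501.7133366074926
{'clock': 0.1, 'joint_pos': array([ 1.17539557e+00,  1.24460392e-01,  1.65156374e+00, -2.08248340e-05,
        1.36752119e+00, -8.25807339e-02]), 'joint_vel': array([-0.00110349, -0.00263121, -0.00393965, -0.00027092,  0.00099501,
        0.00081943]), 'effort': array([ 3.51579256e-04, -4.24932790e+01, -3.66651535e+01, -6.94649884e-05,
        3.96226009e-03,  2.95551240e-05]), 'tcp_pos': array([0.19981737, 0.61788004, 0.20724718]), 'eef_rot': array([-4.89299779e-01, -3.10280543e+00,  2.98721951e-03]), 'wrist_force': array([ 0.02394217, -0.35590532,  0.01672721]), 'wrist_torque': array([ 0.04213106,  0.03759571, -0.01742136]), 'grip_force': 0.0, 'grip_width': 0.08548767079114404}
```

View pics/top0.png

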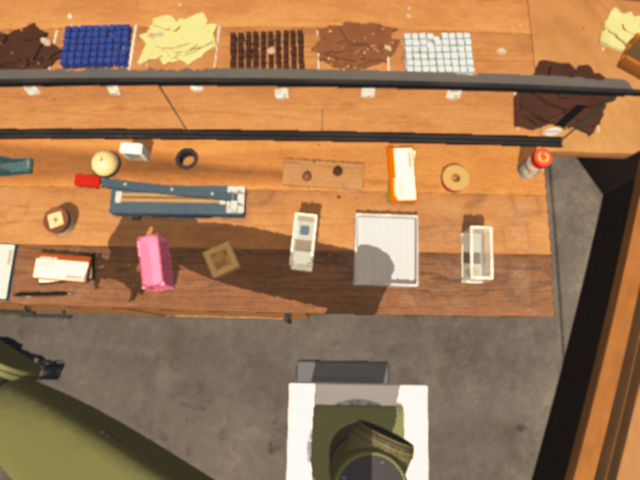

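View pics/scene0.png

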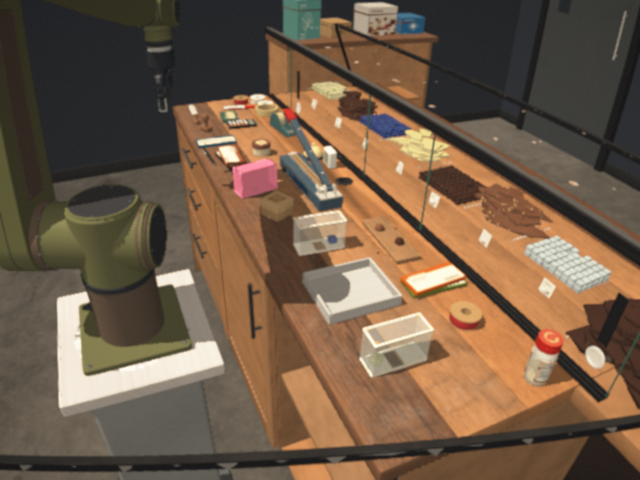

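The top view shows three box-shaped candidates:
- Clear box at about (304,241), with a blue spot at about (305,229).
- Clear box at about (477,253), with a pale content. This one is to be left alone.
- Pink look-alike at about (155,262).

The tray is at (387,249). The first clear box fits the description, so I'll confirm it in an enlarged crop and measure.

Run:
```python
from h import *
c=r.get_image('top');s=r.get_image('scene')
a=cv2.resize(c['image'][195:300,280:430],None,fx=5,fy=5,interpolation=2)
b=cv2.resize(s['image'][200:275,280:360],(640,600),interpolation=2)
a=a[:, :, :]
cv2.imwrite('pics/c1.png',a[:,:,::-1])
cs={}
for n,q,(y0,y1,x0,x1) in(('top',c,(200,285,280,330)),('scene',s,(200,262,285,355))):
    h=cv2.cvtColor(q['image'],cv2.COLOR_RGB2HSV)[y0:y1,x0:x1]
    m=((h[...,0]>95)&(h[...,0]<130)&(h[...,1]>50)).astype(np.uint8)
    k,l,st,ce=cv2.connectedComponentsWithStats(m)
    print(n,[(st[i,4],ce[i]+[x0,y0]) for i in range(1,k) if st[i,4]>5])
    for i in range(1,k):
        if st[i,4]>15: print(plane(q,*(ce[i]+[x0,y0]),.013))
g=cv2.resize(s['image'][200:275,280:380],(800,600),interpolation=2);cv2.imwrite('pics/c2.png',g[:,:,::-1])
for p in[(355,213),(418,213),(418,286),(354,285)]:print('tray',plane(c,*p,.028))
```

```text
top []
scene [(np.int32(159), array([327.25786164, 203.62893082])), (np.int32(37), array([332., 239.]))]
[0.56680043 0.29807794 0.013     ]
[0.50314303 0.12906427 0.013     ]
tray [0.54545145 0.01159151 0.028     ]
tray [ 0.5485602  -0.13954596  0.028     ]
tray [ 0.37338142 -0.13597661  0.028     ]
tray [0.37303388 0.01301524 0.028     ]
```

View pics/c1.png

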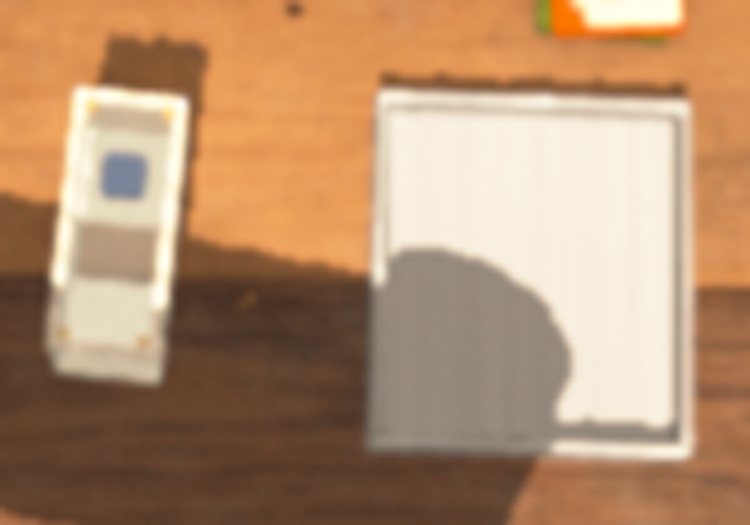

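The crop confirms that the clear box left of the tray holds the blue bonbon, at crop (124,175). Its slot is at crop (115,252), and its far roof corners are at (75,88) and (188,95). The tray is at crop (370–692, 92–455).

Run:
```python
from h import *
c=r.get_image('top')
P=lambda x,y,z:plane(c,279.5+(x+.5)/5,194.5+(y+.5)/5,z).round(4)
for n,a in dict(slot=(115,252,.0025),bon=(124,175,.020),rf1=(74,87,.08),rf2=(189,94,.08),rn1=(50,350,.08),rn2=(167,355,.08),bn1=(57,378,0),bn2=(162,383,0),).items():print(n,P(*a))
# outline tray
for p in[(377,90),(692,98),(692,458),(367,450)]:print('tray',P(*p,.028))
# pale box: slot/ends
for p in[(467,225),(492,227),(493,282),(462,281)]: print('pale roof?',plane(c,*p,.08).round(3))
# rails: two-view guess
for v in(80,133):
  for u in(300,400): print('rail',v,plane(c,u,v,.0).round(3),plane(c,u,v,.3).round(3))
from scipy.spatial.transform import Rotation as Ro
print(Ro.from_rotvec(r.read_state()['eef_rot']).as_matrix().round(3))
```

```text
slot [0.47   0.1357 0.0025]
bon [0.5042 0.1318 0.02  ]
rf1 [0.5316 0.1536 0.08  ]
rf2 [0.5293 0.101  0.08  ]
rn1 [0.4101 0.1607 0.08  ]
rn2 [0.4089 0.1084 0.08  ]
bn1 [0.4086 0.1619 0.    ]
bn2 [0.4072 0.1117 0.    ]
tray [0.5464 0.0116 0.028 ]
tray [ 0.5456 -0.1395  0.028 ]
tray [ 0.3729 -0.136   0.028 ]
tray [0.3739 0.0153 0.028 ]
pale roof? [ 0.509 -0.241  0.08 ]
pale roof? [ 0.506 -0.299  0.08 ]
pale roof? [ 0.379 -0.295  0.08 ]
pale roof? [ 0.38  -0.225  0.08 ]
rail 80 [0.909 0.155 0.   ] [0.742 0.139 0.3  ]
rail 80 [ 0.915 -0.107  0.   ] [ 0.746 -0.057  0.3  ]
rail 133 [0.76 0.15 0.  ] [0.63  0.135 0.3  ]
rail 133 [ 0.765 -0.104  0.   ] [ 0.634 -0.055  0.3  ]
[[-0.951  0.308 -0.   ]
 [ 0.308  0.951 -0.001]
 [ 0.    -0.001 -1.   ]]
```

```bash
python3 - <<'E'
from h import *
s=r.get_image('scene');c=r.get_image('top')
def hit(u,v,x0,k):
    o,d=ray(s,u,v); t=(x0-k*o[2]-o[0])/(d[0]+k*d[2]); return (o+t*d).round(3)
g=cv2.cvtColor(s['image'],cv2.COLOR_RGB2GRAY)
for u in(400,440,520):
    print(u,[v for v in range(60,400) if g[v,u]<45])
for p in[(345,180),(460,282),(570,370)]:print('low',hit(*p,.762,.433))
for p in[(400,117),(500,167)]:print('up',hit(*p,.912,.557))
E
python3 -m handwheel '-1 .027 -.0485 0 0 0 .0248;-1 .027 -.0485 0 0 0 .0248;-1 .027 -.0485 0 0 0 .0248;-1 .027 -.0485 0 0 0 .0248;-1 .027 -.0485 0 0 0 .0248;-1 .027 -.0485 0 0 0 .0248;-1 .027 -.0485 0 0 0 .0248;-1 .027 -.0485 0 0 0 .0248;-1 .027 -.0485 0 0 0 .0248;-1 .027 -.0485 0 0 0 .0248;-1 0 0 0 0 0 0;-1 0 0 0 0 0 0' 60
```

```text
400 [104, 105, 106, 107, 108, 109, 110, 111, 208, 209, 210, 211, 212, 213]
440 [60, 61, 62, 63, 64, 65, 66, 67, 68, 69, 70, 71, 72, 73, 74, 75, 76, 77, 78, 79, 80, 81, 82, 83, 84, 85, 86, 87, 88, 89, 90, 91, 92, 93, 94, 95, 96, 97, 98, 99, 100, 101, 102, 103, 104, 105, 106, 107, 108, 109, 110, 111, 112, 113, 114, 115, 127, 128, 129, 130, 131, 132, 133, 134, 135, 242, 243, 244, 245, 246, 247, 248, 249, 250]
520 [101, 102, 103, 104, 105, 106, 107, 108, 109, 110, 111, 112, 113, 114, 115, 116, 117, 118, 119, 120, 121, 122, 123, 124, 125, 126, 127, 128, 176, 177, 178, 179, 180, 181, 182, 183, 184, 185, 186, 314, 315, 316, 317, 318, 319, 320, 321, 322, 323, 324, 325]
low [ 0.824  0.69  -0.143]
low [ 0.803 -0.032 -0.095]
low [ 0.773 -0.423 -0.026]
up [0.777 0.298 0.242]
up [ 0.754 -0.123  0.283]
clock: 1.85
tcp_pos: [0.4698, 0.1336, 0.2084]
eef_rot: [-0.103, -3.139, -0.001]
wrist_force: [0.5, -0.3, -0.0]
grip_width: 0.0856
grip_force: 0.0
```

The upper rail is at about x = 0.76, z = 0.27, which is clear of the work. I'll descend and grip.

```bash
python3 -m handwheel '-1 0 0 -.05 0 0 0;-1 0 0 -.05 0 0 0;-1 0 0 -.04 0 0 0;-1 0 0 -.02 0 0 0;-1 0 0 -.014 0 0 0;-1 0 0 0 0 0 0;1 0 0 0 0 0 0;1 0 0 0 0 0 0;1 0 0 0 0 0 0;1 0 0 0 0 0 0;1 0 0 0 0 0 0;1 0 0 0 0 0 0;1 0 0 0 0 0 0;1 0 0 0 0 0 0' 60
python3 - <<'E'
from h import *
c=r.get_image('scene');cv2.imwrite('pics/g.png',cv2.resize(c['image'][130:380,200:480],(672,600))[:,:,::-1])
E
```

```text
clock: 3.6
tcp_pos: [0.4714, 0.1335, 0.036]
eef_rot: [0.102, 3.137, 0.001]
wrist_force: [-0.7, -0.8, 5.6]
grip_width: 0.0486
grip_force: 63.1
```

View pics/g.png

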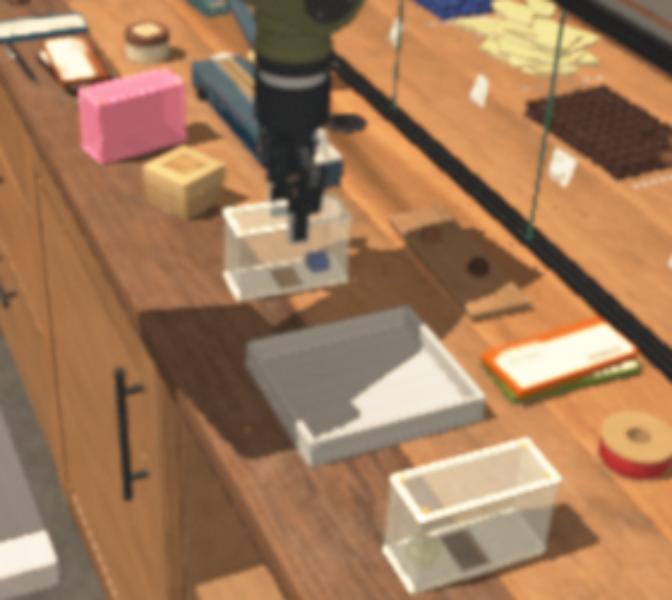

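The box is gripped with the bonbon still inside, at crop (318,261). I'll lift it and carry it over the tray.

```bash
python3 -m handwheel '1 0 0 .015 0 0 0;1 0 0 .025 0 0 0;1 0 0 .02 0 0 0;1 0 -.010 0 0 0 0;1 -.001 -.02 0 0 0 0;1 -.002 -.025 0 0 0 0;1 -.002 -.028 0 0 0 0;1 -.002 -.028 0 0 0 0;1 -.002 -.028 0 0 0 0;1 -.001 -.025 0 0 0 0;1 0 -.02 0 0 0 0;1 0 -.011 0 0 0 0;1 0 0 0 0 0 0;1 0 0 -.008 0 0 0;1 0 0 0 0 0 0'
cat > look.py <<'E'
from h import *
import sys
s=r.read_state();print(s['joint_pos'].round(2))
ims=[]
for n,(y0,y1,x0,x1) in(('scene',(180,350,270,440)),('top',(190,300,340,450))):
    c=r.get_image(n);h=cv2.cvtColor(c['image'],cv2.COLOR_RGB2HSV)[y0:y1,x0:x1]
    m=((h[...,0]>95)&(h[...,0]<130)&(h[...,1]>70)).astype(np.uint8)
    k,l,st,ce=cv2.connectedComponentsWithStats(m)
    for i in range(1,k):
        if st[i,4]>6: p=ce[i]+[x0,y0];print(n,st[i,4],p.round(1),'z=.013:',plane(c,*p,.013).round(3),'z=.07:',plane(c,*p,.07).round(3))
    ims.append(cv2.resize(c['image'][y0:y1,x0:x1],(400,400)))
if len(sys.argv)>1: cv2.imwrite(sys.argv[1],np.hstack(ims)[:,:,::-1])
E
python3 look.py
```

```text
clock: 5.52
tcp_pos: [0.4591, -0.0608, 0.0851]
eef_rot: [-0.1, -3.138, -0.001]
wrist_force: [-0.1, -0.0, -3.5]
grip_width: 0.0488
grip_force: 62.8
[-0.25 -0.19  2.17  0.    1.16 -1.75]
scene 58 [301.8 186.2] z=.013: [0.54  0.422 0.013] z=.07: [0.498 0.32  0.07 ]
scene 13 [366.5 267.7] z=.013: [ 0.527 -0.01   0.013] z=.07: [ 0.486 -0.076  0.07 ]
```

```bash
python3 -m handwheel '1 0 0 0 -.007 -.1 0;1 0 0 0 -.007 -.1 0;1 0 0 0 -.007 -.1 0;1 0 0 0 -.004 -.06 0;1 0 0 0 -.002 -.03 0;1 0 0 0 -.002 -.03 0;1 0 0 0 -.002 -.03 0;1 0 0 0 -.002 -.03 0;1 0 0 0 0 0 0;1 0 0 0 0 0 0'; python3 look.py
```

```text
clock: 6.88
tcp_pos: [0.4602, -0.0617, 0.0866]
eef_rot: [0.086, 2.659, -0.024]
wrist_force: [-0.0, 0.4, -2.6]
grip_width: 0.0486
grip_force: 62.9
[-0.33 -0.55  2.48  0.17  0.75 -1.93]
scene 21 [357.1 285.4] z=.013: [ 0.477 -0.061  0.013] z=.07: [ 0.44  -0.123  0.07 ]
```

```bash
python3 look.py pics/t1.png
```

```text
[-0.33 -0.55  2.48  0.17  0.75 -1.93]
scene 21 [357.1 285.4] z=.013: [ 0.477 -0.061  0.013] z=.07: [ 0.44  -0.123  0.07 ]
```

View pics/t1.png

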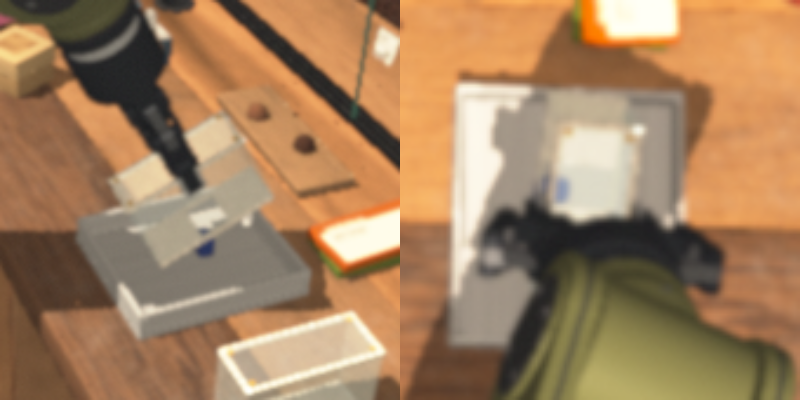

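The scene half shows the blue bonbon at (205,245), below the tilted base. It looks like it has dropped. I'll raise and level the box to confirm.

```bash
python3 -m handwheel '1 0 0 .02 0 0 0;1 0 0 .03 0 0 0;1 0 0 .03 .006 .08 0;1 0 0 .02 .006 .1 0;1 0 0 0 .007 .1 0;1 0 0 0 .007 .1 0;1 0 0 0 .007 .1 0;1 0 0 0 0 0 0;1 0 0 0 0 0 0'; python3 look.py pics/t2.png
```

```text
clock: 8.2
tcp_pos: [0.4599, -0.0615, 0.1861]
eef_rot: [0.102, 3.139, 0.0]
wrist_force: [-0.9, -0.2, -2.3]
grip_width: 0.0486
grip_force: 62.8
[-0.25 -0.29  2.08  0.    1.36 -1.75]
scene 57 [301.9 186.2] z=.013: [0.54  0.422 0.013] z=.07: [0.498 0.32  0.07 ]
scene 62 [356.1 282.5] z=.013: [ 0.479 -0.05   0.013] z=.07: [ 0.443 -0.113  0.07 ]
```

View pics/t2.png

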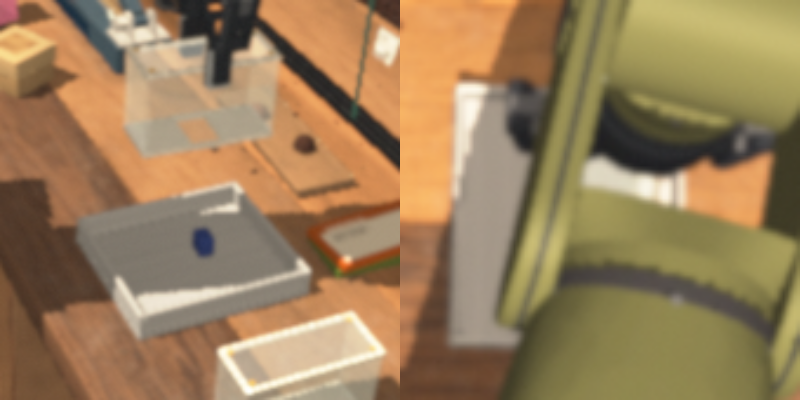

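The bonbon is in the tray at crop (203,242) and the box is empty. I'll set the box down beside the tray at y ≈ 0.095.

```bash
python3 -m handwheel '1 0 .01 0 0 0 0;1 0 .025 0 0 0 0;1 0 .03 0 0 0 0;1 0 .03 0 0 0 0;1 0 .03 0 0 0 0;1 0 .022 0 0 0 0;1 0 .010 0 0 0 0;1 0 0 -.03 0 0 0;1 0 0 -.04 0 0 0;1 0 0 -.035 0 0 0;1 0 0 -.025 0 0 0;1 0 0 -.010 0 0 0;1 0 0 -.005 0 0 0;1 0 0 -.003 0 0 0;1 0 0 0 0 0 0;1 0 0 0 0 0 0'
```

```text
clock: 10.3
tcp_pos: [0.4606, 0.0955, 0.0392]
eef_rot: [0.102, 3.139, 0.0]
wrist_force: [-0.5, -0.4, -2.6]
grip_width: 0.0488
grip_force: 62.8
```

```bash
python3 -m handwheel '1 0 0 -.0015 0 0 0;1 0 0 -.001 0 0 0;1 0 0 -.001 0 0 0;1 0 0 0 0 0 0'
```

```text
clock: 10.8
tcp_pos: [0.4607, 0.0955, 0.036]
eef_rot: [0.102, 3.139, 0.0]
wrist_force: [-3.2, 0.3, 6.3]
grip_width: 0.0491
grip_force: 63.8
```

Contact. I'll release gently and retreat.

```bash
python3 -m handwheel '.2 0 0 0 0 0 0;0 0 0 0 0 0 0;-.3 0 0 0 0 0 0;-.6 0 0 0 0 0 0;-1 0 0 0 0 0 0;-1 0 0 0 0 0 0;-1 0 0 0 0 0 0;-1 0 0 .02 0 0 0;-1 0 0 .04 0 0 0;-1 0 0 .05 0 0 0;-1 0 0 .05 0 0 0;-1 -.02 .05 .02 0 0 0;-1 -.02 .06 0 0 0 0;-1 -.02 .06 0 0 0 0;-1 -.02 .06 0 0 0 0;-1 -.02 .06 0 0 0 0;-1 0 .05 0 0 0 0;-1 0 0 0 0 0 0;-1 0 0 0 0 0 0'
python3 - <<'E'
from h import *
a=r.get_image('scene')['image'][180:400,240:460];b=r.get_image('top')['image'][170:310,280:510]
cv2.imwrite('pics/f.png',np.hstack([cv2.resize(a,(400,400)),cv2.resize(b,(400,244))if 0 else cv2.copyMakeBorder(cv2.resize(b,(400,244)),0,156,0,0,0)])[:,:,::-1])
E
```

```text
clock: 13.18
tcp_pos: [0.3608, 0.4323, 0.2145]
eef_rot: [-0.101, -3.139, 0.002]
wrist_force: [-0.1, 0.8, -0.4]
grip_width: 0.0856
grip_force: 0.0
```

View pics/f.png

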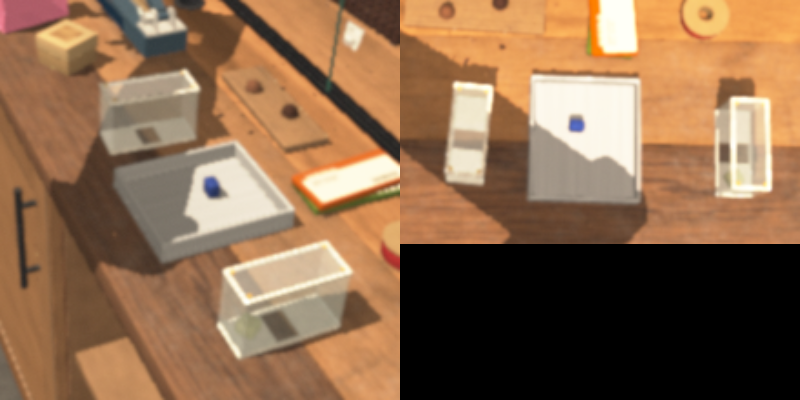

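The empty box stands at top-view crop (468,133), the bonbon is in the tray at (577,124), and the pale box at (743,145) is undisturbed.

```bash
python3 -c "
from rig import r
print(r.hand_in())"
```

```text
the job is handed in; nothing more can be done
None
```

The job is handed in at about 13 s: the blue bonbon is in the tray, its empty box stands slot down on the worktop just left of the tray, and the pale box and its bonbon were not touched.

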